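# Hold a bike shock compressed at the bleeding station

### The arm

A 7-joint arm with a two-finger parallel gripper is mounted at the origin on the work surface. World frame = base frame: x ahead of the robot, y to its left, z up, the work surface at z = 0. Lengths are in m, angles in rad, forces in N, time in s.
With the tool pointing down it reaches from about 0.425 to 0.95 m from the base axis. Payload 4.7 kg.
Tool frame: the origin (TCP) lies between the finger pads; the fingertips stand 25 mm ahead of it and the grasp point (between the pads) lies 6 mm ahead of it; z points along the fingers, y is the line along which they close (so a half turn about z gives the same grasp; the last joint's range is limited). The gripper opens to 85 mm and grips with 20 to 120 N. Pads are 22 mm wide; open, the fingers measure 114 mm over their backs; the gripper's body (76 mm by 85 mm) begins 54 mm behind the grasp point. The pads swing forward as they close: fully open they stand 13 mm farther back than shut.
Start: joints at [-1.228, 0.469, -0.049, 1.532, 0.024, 1.141, -0.082], TCP at [0.245, 0.629, 0.256] pointing down, gripper open.
Joint ranges: [-2.59, 2.59], [-0.33, 1.99], [-1.39, 1.29], [0.1, 2.45], [-1.04, 4.18], [0.21, 1.99], [-2.66, 2.66]. Speed limits (rad/s): [2.57, 2.57, 3.14, 3.14, 3.14, 3.14, 3.14].

### API

Orientations are given as a 3x3 rotation matrix whose columns are the frame's x, y, z axes.
In Python, from rig import * gives the robot as it stands. Calls block until the motion is done:
- movep(position, orientation): joint-space move of the TCP to a pose.
- move_l(position, attitude=None, feed=0.15, until_force=None): straight line of the TCP; attitude=None keeps the orientation; feed is the mean speed in m/s. With until_force (N) it stops when the force on the tool has changed by that much, and returns True; else False.
- move_joints(angles): joint-space move.
- command_gripper(opening, newtons=None): finger opening in m; newtons is the grip in N (None keeps the last); returns when the fingers have stopped.
- sleep(seconds).
- inverse_kinematics(position, orientation): joint angles nearest the present ones, or None.
- sense(): the state.
- camera(name): name is "scene" or "top" or "wrist"; returns (picture, depth): 480x640x3 uint8, red, green, blue; 480x640 float32, m along the optical axis (not along the pixel's ray), 0 where there is no reading.
- camera_params(name): a dict with "K" (3x3 intrinsics, pixels), "position" and "rotation" of the camera in the world; the wrist camera has in their place "tool_from_camera" (4x4, takes a point from camera to tool coordinates, whose origin is the TCP and whose axes are the flange's). Camera axes: x right, y down, z forward; pixel columns grow to the right and rows downward; lengths in m; the calibration is good to about 2 mm. The wrist camera is an equidistant fisheye: a pixel r from the principal point sees the ray r / f radians off the axis. A picture is of the moment at which its call begins: read the wrist's pose just before it. camera_params takes no time and is no camera call.
A pose or a line that the arm cannot do raises Unreachable and nothing moves.
- finish_job(): hands the job in; it is judged then, once.
The state is a dict: "time_s": time; "joint_pos": joint angles; "qd": joint speeds; "joint_efforts": joint torques, N m; "position": TCP position; "tcp_rot": TCP orientation; "wrist_force": force on the tool from outside, world axes, zero at the start; "ft_torque": the same for the moment, N m; "finger_gap": finger opening in m; "gripper_force": force on a finger pad.
Only numpy, scipy, OpenCV 4.12 (cv2) and the standard library are available. Lean on these libraries where they do the work, as an engineer would, in place of code of your own. Each camera call takes 0.05 s, during which the arm holds its last target. There are 200 camera calls.

### The job

Slide the carrier with the shock along its rail until it clicks into the detent at the bleeding station (the post with the green head). Then press the shock's yellow pad straight down about 22 mm, until its underside is level with the green band on the white gauge post, never to the bottom of its stroke, and finish while still holding it pressed there. Leave the bottle, the jar and the spanner where they are.

Things in the scene. Friction and masses are not known exactly. Their poses are not given: they have to be found in the camera images.
- rail: Fixed aluminium rail bed with two steel tracks, 130 x 400 mm, tracks' top 26 mm above the bench; black end blocks up to 38 mm. Origin: centre of its underside, on the bench. Its own y axis is the direction of sliding, x points across it to the stations' side, z up. Place and yaw on the bench vary.
- carrier (a joint): Carrier's position along the rail's +y, m; 0 = mid rail, stops at -0.115 and 0.115. Detents at -0.090 and 0.090, one beside each post: a spring ball drops between two bumps and centres the released carrier from up to 5 mm off. Crossing a bump takes about 5 N, friction elsewhere about 1 N; it stays where left. Blue pallet 155 x 110 mm, top 46 mm above the bench, carrying the shock.
- push_handle (a point): Centre of the red square grip of the carrier's upright handle: 18 x 18 mm, 50 mm tall, from 115 to 165 mm above the bench, sides parallel to the rail's axes, on a 12 mm steel rod. It stands 75 mm from the shock's axis across the rail, on the side away from the stations. Moves with the carrier.
- press_pad: Round yellow pad, 36 mm diameter, 12 mm thick, flat top, on the chrome shaft of the black upright shock (48 mm diameter, its body's top 130 mm above the bench, orange reservoir beside it). Origin: centre of the pad's underside, on the shock's axis; released it is 166 mm above the bench, the pad's top 178 mm. Moves with the carrier, and straight down when pressed.
- gauge_band (a point): Middle of the green band on the white gauge post (10 x 10 mm, 151 mm high, on the carrier, 36 mm from the shock's axis across the rail towards the stations and 22 mm along the rail's +y). The band goes from 138 to 150 mm above the bench; this point is at 144 mm.
- shock_shaft (a joint): How far the pad is pressed down, m: 0 released, 0.036 bottom of the stroke. The spring pushes back with 4.2 N at the start plus 0.35 N per mm (about 12 N at 22 mm), with some damping; let go, it comes back up. The green band is 0.016 to 0.028, its middle 0.022.
- bleed_station: Bleeding station: fixed aluminium post with a GREEN head (26 x 40 mm, top 122 mm above the bench) and a brass nozzle towards the rail. Origin: centre of its foot, on the bench, 105 mm from the rail's centre line on its +x side; axes as the rail's. The carrier is at it when the shock's axis (press_pad) is level with this origin along the rail. It stands beside either detent.
- charge_station: Charging station, not used in this job: the same post with a BLUE head, beside the other detent.
- oil_bottle: White closed bottle with an orange label, 60 mm diameter, 150 mm high, standing on the bench. Origin: centre of its underside. Leave alone.
- grease_jar: White jar with a red lid, 60 mm diameter, 60 mm high, standing on the bench. Origin: centre of its underside. Leave alone.
- spanner: Steel spanner, 170 mm long, lying on the bench beyond the stations. Leave alone.
There are look-alikes about, which are no part of the job. What is shaped like the bleed_station but brown is not meant.

How it is judged:
On the way, in this order (a step that is already met when the one before it is completed fails the run):
1. the carrier sits in the detent at the green bleeding station (within 5 mm along the rail), not moving, the pad not pressed (y of press_pad in the frame of bleed_station between -0.005 and 0.005 m and velocity of joint carrier between -0.01 and 0.01 m/s and value of joint shock_shaft below 0.008 m), for 0.2 s.
2. the robot holds the pad pressed level with the green band (16 to 28 mm down) with the carrier at the bleeding station (y of press_pad in the frame of bleed_station between -0.005 and 0.005 m and value of joint shock_shaft between 0.016 and 0.028 m), for 0.5 s.
At the end, for the whole second after the job is handed in: Through the last second the carrier is at the green bleeding station (within 5 mm along the rail), the robot itself presses on the pad with more than 5 N and holds it still, 16 to 28 mm down (level with the green band); bottle, jar and spanner within 30 mm of where they stood (all of step 2 and velocity of joint shock_shaft between -0.01 and 0.01 m/s and contact force between any of the fingers, the arm and press_pad above 5 N and distance of each of oil_bottle, grease_jar, spanner from where it was at the start of the episode below 0.03 m); the arm keeps its last pose, push and grip.
It fails at once if the shock is pressed to the bottom of its stroke (more than 34 mm) (value of joint shock_shaft above 0.034 m).
It fails at once if the bottle, the jar or the spanner is disturbed (moved more than 30 mm, or bottle or jar tipped) (distance of any of oil_bottle, grease_jar, spanner from where it was at the start of the episode above 0.03 m or angle between any of oil_bottle, grease_jar's own z axis and vertical above 0.4 rad).
It also fails if it takes over 51 s, if anything falls off the work surface, if the arm or the gripper's body presses on something with over 40 N, if the wrist force passes 120 N, or if a joint passes its speed limit or range.

## Working session

There is one attempt and no reset: what is moved stays moved. The work goes in short steps, each a Python script; the robot and the scene stay as the last script left them, time stands still between calls to the robot, and variables do not carry over. Pictures are saved under pics/ and viewed, at most 10 in all, crops included, and the job is handed in when it is done.

```bash
mkdir -p pics; ls; python3 - <<'E'
from rig import *
import cv2,numpy as np
for n in("scene","top"):
    p,d=camera(n); cv2.imwrite(f"pics/{n}0.png",p[:,:,::-1]); np.save(f"pics/{n}0.npy",d); c=camera_params(n); print(n,c)
print(sense()["time_s"])
E
```

```text
pics
scene {'K': array([[466.14778934,   0.        , 317.68604036],
       [  0.        , 466.14778934, 245.06541731],
       [  0.        ,   0.        ,   1.        ]]), 'position': array([1.49036352, 0.13623201, 0.77411058]), 'rotation': array([[-0.141485  ,  0.60517281, -0.78342061],
       [ 0.98980846,  0.09940157, -0.10197323],
       [ 0.01616181, -0.78986404, -0.613069  ]])}
top {'K': array([[454.64037316,   0.        , 319.46130693],
       [  0.        , 454.64037316, 239.40140615],
       [  0.        ,   0.        ,   1.        ]]), 'position': array([0.4669516 , 0.05366847, 1.02571265]), 'rotation': array([[ 0.01643385, -0.98123607,  0.19210858],
       [-0.99973417, -0.01923311, -0.01271544],
       [ 0.01617169, -0.19184855, -0.9812913 ]])}
0.1
```

View pics/scene0.png

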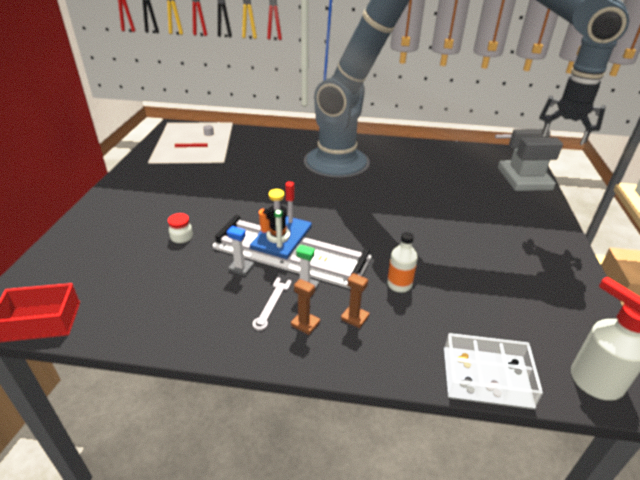

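View pics/top0.png

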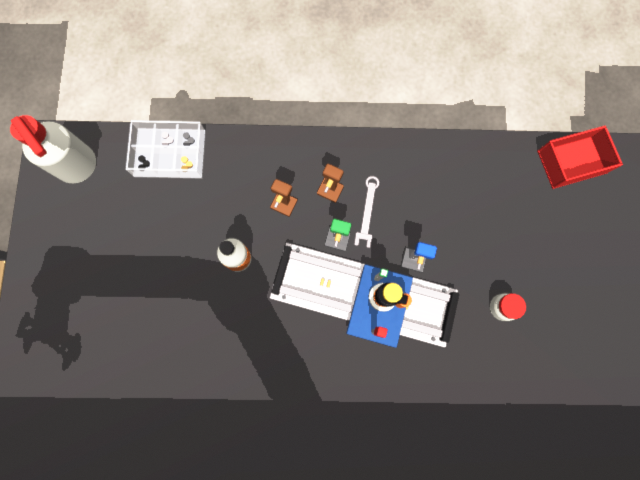

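The scene view shows the pad (277,195), red grip (290,190), green head (306,252), blue head (236,232) and brown look-alikes (304,290) and (357,285). In the top view the pad is at (393,293), grip (381,332), green (341,228), blue (427,250) and brown (283,188), (330,175). Other reds are the jar lid (510,307), the tray and the sprayer, and other yellows are bits on the rail (326,282) and the tray. I choose the post with the green head, the round pad on the black shock, and the red grip on the blue pallet.

```bash
cat > h.py <<'E'
import cv2,numpy as np
from rig import *
R={'red':[((0,150,70),(6,255,255)),((174,150,70),(180,255,255))],'yellow':[((22,150,90),(35,255,255))],'green':[((50,120,50),(80,255,255))],'blue':[((102,130,50),(120,255,255))]}
def blob(p,col,near,rad):
    h=cv2.cvtColor(p,cv2.COLOR_RGB2HSV); m=sum(cv2.inRange(h,a,b) for a,b in R[col])
    k=np.zeros_like(m); cv2.circle(k,near,rad,255,-1); m&=k
    n,l,s,c=cv2.connectedComponentsWithStats(m); i=1+np.argmax(s[1:,4]); return c[i],s[i],l==i
def ray(c,uv):
    d=c["rotation"]@np.linalg.inv(c["K"])@[uv[0],uv[1],1]; return c["position"],d/np.linalg.norm(d)
def tri(rs):
    A=sum(np.eye(3)-np.outer(d,d) for o,d in rs); b=sum((np.eye(3)-np.outer(d,d))@o for o,d in rs); x=np.linalg.solve(A,b)
    return x,[np.linalg.norm(np.cross(x-o,d)) for o,d in rs]
def plane(r,z): o,d=r; return o+d*(z-o[2])/d[2]
E
cat > m.py <<'E'
from h import *
P={n:cv2.imread(f"pics/{n}0.png")[:,:,::-1].copy() for n in("scene","top")}
C={n:camera_params(n) for n in P}
for nm,col,s,t,z in(("pad","yellow",(277,195),(393,293),.175),("grip","red",(290,190),(381,332),.14),("green","green",(306,252),(341,228),.11),("blue","blue",(236,232),(427,250),.11)):
    rs=[]
    for n,px in(("scene",s),("top",t)):
        c,st,_=blob(P[n],col,px,16); rs.append(ray(C[n],c)); print(nm,n,c.round(1),st)
    x,e=tri(rs); print(nm,x.round(4),np.round(e,4),plane(rs[0],z)[:2],plane(rs[1],z)[:2])
# rail direction from long track edges/ pallet: pallet corners
c,st,m=blob(P["top"],"blue",(380,305),60); print("pallet",cv2.minAreaRect(np.argwhere(m)[:,::-1].astype(np.float32)))
q=cv2.boxPoints(cv2.minAreaRect(np.argwhere(m)[:,::-1].astype(np.float32)))
for a in q: print(plane(ray(C["top"],a),.046).round(4))
cv2.imwrite("pics/crop.png",np.hstack([cv2.resize(P["top"][200:360,260:470],(420,320),interpolation=2),cv2.resize(P["scene"][170:300,200:340],(345,320),interpolation=2)])[:,:,::-1])
E
python3 m.py
```

```text
pad scene [276.3 193.3] [268 188  17  11  79]
pad top [389.9 294.3] [383 283  20  20  51]
pad [ 0.532  -0.0923  0.1716] [0.0011 0.0011] [ 0.53730933 -0.09215127] [ 0.53163415 -0.09061488]
grip scene [289.4 190.3] [285 181  10  20 167]
grip top [380.4 331.5] [374 327  13  10 103]
grip [ 0.4629 -0.076   0.1411] [0.0012 0.0012] [ 0.46122411 -0.07517843] [ 0.46306006 -0.07737052]
green scene [304.9 252.2] [297 246  17  14 170]
green top [340.3 226.6] [331 219  20  16 241]
green [6.737e-01 1.000e-04 1.109e-01] [0.0008 0.0008] [0.67258911 0.00074883] [ 0.67405179 -0.00075658]
blue scene [235.1 232.4] [226 225  19  16 199]
blue top [425.4 250. ] [415 242  22  17 276]
blue [ 0.6278 -0.1753  0.1124] [0.0002 0.0002] [ 0.62462387 -0.17672061] [ 0.62823366 -0.17574207]
pallet ((380.1781311035156, 305.4961853027344), (52.08200454711914, 72.33164978027344), 15.154067993164062)
[ 0.4571 -0.0175  0.046 ]
[ 0.6066 -0.0579  0.046 ]
[ 0.5789 -0.167   0.046 ]
[ 0.4308 -0.1236  0.046 ]
```

View pics/crop.png

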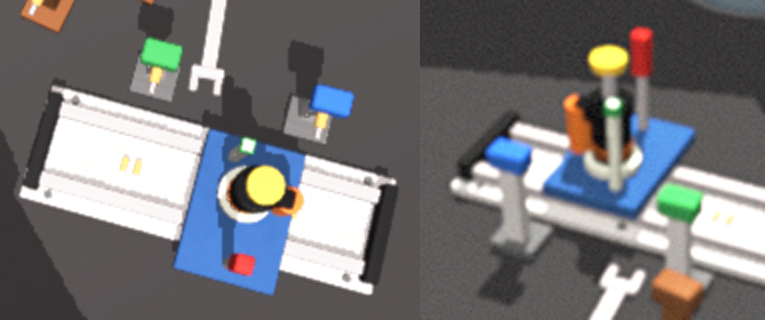

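The crop confirms it: green-headed post beside the rail's +y end, blue-headed post at the other end, yellow pad on the shock, red grip on the robot's side. The rail's yaw follows from the blue-to-green line, and the carrier needs about 126 mm of travel. I'll grip the handle with the fingers closing along the rail.

```bash
cat >> h.py <<'E'
B,G=np.array([.6278,-.1753]),np.array([.6737,.0001])
yh=np.r_[(G-B)/np.linalg.norm(G-B),0]; xh=np.array([yh[1],-yh[0],0]); Z=np.array([0,0,-1.])
def rot(y): return np.c_[np.cross(y,Z),y,Z]
def best():
    q=np.array(sense()["joint_pos"]); o=[]
    for y in(yh,-yh):
        k=inverse_kinematics(np.array([.48,0,.2]),rot(y)); o.append((9 if k is None else abs(np.array(k)[6]),y))
    return rot(min(o,key=lambda t:t[0])[1])
E
python3 - <<'E'
from h import *
R_=best(); g=np.array([.4635,-.077,0])
print(yh, R_)
movep(g+[0,0,.25],R_)
s=sense(); p,d=camera("wrist"); cv2.imwrite("pics/w1.png",p[:,:,::-1]); print(s["time_s"],s["position"],s["joint_pos"],camera_params("wrist"))
E
```

```text
[0.25316276 0.9674237  0.        ] [[-0.9674237   0.25316276  0.        ]
 [ 0.25316276  0.9674237   0.        ]
 [ 0.          0.         -1.        ]]
2.7167 [ 0.46386025 -0.07622296  0.24999436] [-0.46926549  0.14387274  0.60845776  2.03627064 -0.09827118  0.98911254
  1.50484322] {'K': array([[371.64829954,   0.        , 316.14936434],
       [  0.        , 371.64829954, 238.41341089],
       [  0.        ,   0.        ,   1.        ]]), 'tool_from_camera': array([[ 8.61939335e-04, -9.52533099e-01, -3.04433822e-01,
         7.87493569e-02],
       [ 9.99998967e-01,  4.70964103e-04,  1.35769917e-03,
        -9.43434776e-04],
       [-1.14987600e-03, -3.04434677e-01,  9.52532522e-01,
        -1.16385341e-01],
       [ 0.00000000e+00,  0.00000000e+00,  0.00000000e+00,
         1.00000000e+00]])}
```

View pics/w1.png

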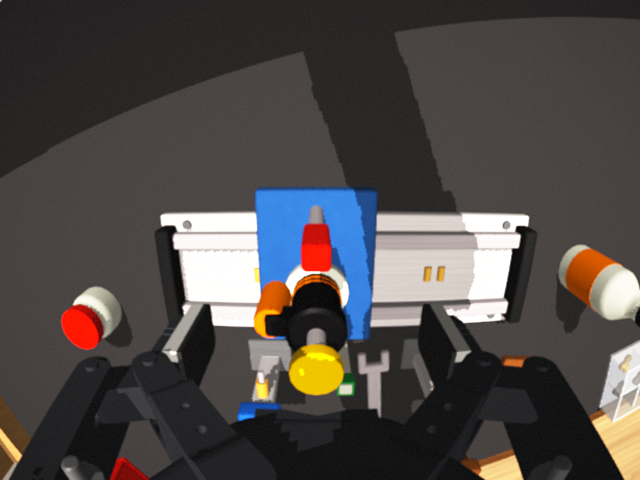

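The wrist view shows the grip at (317,247), centred between the fingers, with the rail square to the image, so the yaw is good. Pad is at (317,370). Next: descend, grip, slide.

```bash
cat > look.py <<'E'
from h import *
def look(tag,s,t):
    C={n:camera_params(n) for n in("scene","top")}; o={}
    P={n:camera(n)[0] for n in C}
    for n in P: cv2.imwrite(f"pics/{n}{tag}.png",P[n][:,:,::-1])
    for nm,col,z,pk in(("pad","yellow",.172,0),("grip","red",.14,1)):
        rs=[]
        for n in P:
            try:
                c,st,_=blob(P[n],col,(s if n=="scene" else t)[pk],22); r=ray(C[n],c); x=plane(r,z); print(tag,nm,n,c.round(1),st[4],x.round(4),"rail y to green",((x[:2]-G)@yh[:2]).round(4)); rs.append(r)
            except Exception as e: print(nm,n,"none",e)
        if len(rs)==2: print(tri(rs))
E
python3 - <<'E'
from look import *
g=np.array([.4635,-.077,0])
move_l(g+[0,0,.153],feed=.1)
command_gripper(0.0,30)
s=sense(); print(s["time_s"],s["position"],s["finger_gap"],s["gripper_force"],s["wrist_force"])
p=np.array(s["position"])
d=-((p[:2]-G)@yh[:2]); print("travel",d)
move_l(p+yh*d,feed=.06)
s=sense(); print(s["time_s"],s["position"],s["finger_gap"],s["wrist_force"])
look("2",[(337,200),(352,196)],[(338,280),(321,321)])
E
```

```text
4.5 [ 0.46354965 -0.07690322  0.15318337] 0.017521225103498673 31.319058537483215 [-0.9135051  -0.62694489  3.12790216]
travel 0.1276969776157878
6.7833 [0.49551798 0.04638848 0.15320148] 0.017351980828033752 [-2.78309708 -1.81553433  5.34602693]
2 pad scene [323.9 205.9] 107 [0.5692 0.0291 0.172 ] rail y to green 0.0016
2 pad top [327.2 271.1] 144 [0.5734 0.027  0.172 ] rail y to green 0.0007
(array([0.5729569 , 0.02831993, 0.17446537]), [np.float64(0.0012195484568250765), np.float64(0.0012195484568250418)])
2 grip scene [334.4 199.9] 90 [0.488  0.0461 0.14  ] rail y to green -0.0025
grip top none attempt to get argmax of an empty sequence
```

Carrier reads within about 2 mm of the station. Release, lift, recheck, with the fingers closed over the pad.

```bash
python3 - <<'E'
from look import *
command_gripper(.06); sleep(.3)
p=np.array(sense()["position"]); move_l([p[0],p[1],.27],feed=.15)
h=p+.0
q=h-xh*.03; q[2]=.27; move_l(q,feed=.15)
look("3",[(324,206),(336,200)],[(327,271),(313,312)])
print(sense()["time_s"],sense()["position"],sense()["wrist_force"])
E
```

```text
3 pad scene [323.9 206.1] 112 [0.5698 0.0293 0.172 ] rail y to green 0.0019
3 pad top [327. 274.] 222 [0.5679 0.0273 0.172 ] rail y to green -0.0005
(array([0.5679839 , 0.02815464, 0.17078994]), [np.float64(0.000898662115758919), np.float64(0.0008986621157589264)])
3 grip scene [335.2 201. ] 145 [0.4931 0.0487 0.14  ] rail y to green 0.0012
grip top none attempt to get argmax of an empty sequence
9.0417 [0.46726021 0.05409981 0.26980091] [0.13825114 0.39921901 0.20362035]
```

View pics/top3.png

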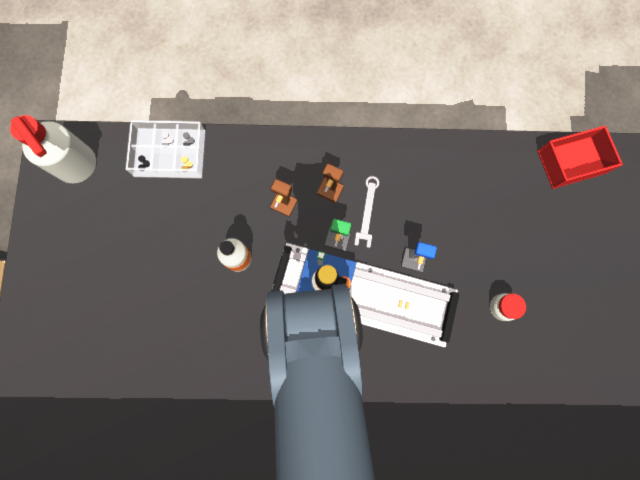

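The top view shows the pad (327,274) level with the green post, and bottle, jar and spanner undisturbed. Pad axis (0.568, 0.028). Now I'll press, finding contact first.

```bash
python3 - <<'E'
from look import *
command_gripper(0.0,30)
move_l([.568,.028,.27],feed=.15)
move_l([.568,.028,.215],feed=.1)
hit=move_l([.568,.028,.195],feed=.02,until_force=3)
s=sense(); z=s["position"][2]; print(hit,s["time_s"],s["position"],s["wrist_force"])
sleep(.3); s=sense(); print(s["position"],s["wrist_force"])
E
```

```text
True 11.875 [0.56797142 0.02798434 0.20155667] [ 0.19872408 -0.16241723  4.22588772]
[0.56793908 0.02801185 0.20172403] [ 0.90769616 -0.89746661  3.42675061]
```

```bash
python3 - <<'E'
from look import *
move_l([.568,.028,.181],feed=.03)
sleep(.8); s=sense(); print(s["time_s"],s["position"],s["wrist_force"],s["qd"].max())
look("4",[(324,214),(336,200)],[(327,276),(313,312)])
p=cv2.imread("pics/scene4.png"); cv2.imwrite("pics/c4.png",cv2.resize(p[150:300,250:400],(600,600),interpolation=2))
E
```

```text
13.8083 [0.56803978 0.02799652 0.18191951] [-1.84472997  0.87286859 11.01444663] 0.0009697407927848364
4 pad scene [323.4 214.6] 70 [0.6055 0.0328 0.172 ] rail y to green 0.0144
pad top none attempt to get argmax of an empty sequence
4 grip scene [334.7 204.9] 98 [0.5111 0.0497 0.14  ] rail y to green 0.0068
grip top none attempt to get argmax of an empty sequence
```

View pics/c4.png

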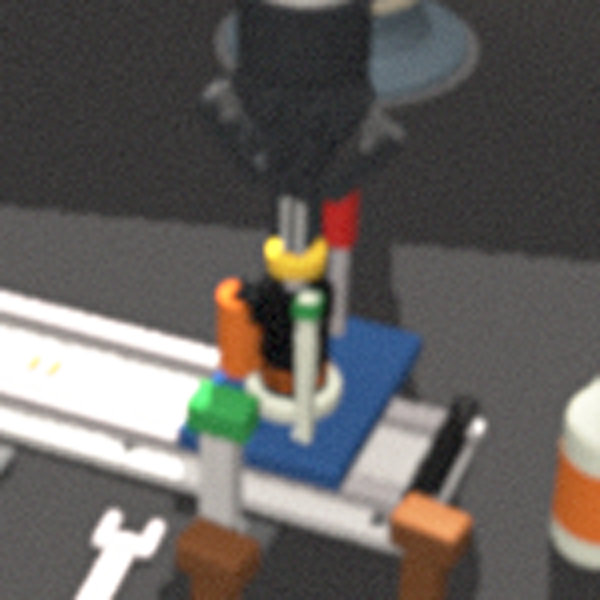

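The crop shows the fingers pressing the pad (295,258 in the crop), the carrier beside the green post, and everything else in place. A force of 11 N means about 20 mm down, inside the 16–28 mm band.

```bash
python3 -c "
from rig import *
print(finish_job())"
```

```text
the job is handed in; nothing more can be done
None
```

I handed the job in with the carrier in the green station's detent (reading about 1 mm off) and the arm holding the pad about 20 mm down at about 11 N; bottle, jar and spanner were not touched, and the hand-in returned no verdict.

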